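# Hold a gas-sensor cartridge home in its test dock

### The arm

A 6-joint arm with a two-finger parallel gripper is mounted at the origin on the work surface; the furniture and walls round the work are solid. World frame = base frame: x ahead of the robot, y to its left, z up, the work surface at z = 0. Lengths are in mm, angles in degrees, forces in N, time in s.
With the tool pointing down it reaches from about 375 to 975 mm from the base axis. Payload 3.8 kg.
Tool frame: the origin (TCP) lies between the finger pads; the fingertips stand finger_overhang ahead of it and the grasp point (between the pads) lies 8 mm behind it (finger_overhang is the distance from the TCP to the fingertips, in mm); z points along the fingers, y is the line along which they close (so a half turn about z gives the same grasp; the last joint's range is limited). The gripper opens to 88 mm and grips with 3 to 60 N. Pads are 18 mm wide; open, the fingers measure 123 mm over their backs; the gripper's body (75 mm by 187 mm) begins 45 mm behind the grasp point.
Start: joints at [-77.802, 15.12, 91.902, -0, 72.978, -2.114], TCP at [166.862, -654.045, 217.106] pointing down, gripper open.
Joint ranges: [-150.88, 150.88], [-54.13, 125.18], [17.81, 147.31], [-75.09, 255.09], [0, 152.58], [-146.25, 146.25]. Speed limits (degrees/s): [147.25, 147.25, 180, 180, 180, 180].

### API

Orientations are given as a 3x3 rotation matrix whose columns are the frame's x, y, z axes.
In Python, from rig import sense, snapshot, hand_in, cut_out, mark_of, finger_overhang gives the robot as it stands.
- The arm moves only by the tool jog_arm, never from a script. Its argument "deltas" is a list of rows, each a list of 6 numbers: the shift along the tool's x, y, z in m, then the turn, a rotation vector about the tool's x, y, z in rad. A call has 1 to 5 rows; each row shifts and turns the commanded pose from where the row before left it, along the tool's axes as they then stand; what a row does not reach is not made up. A row lasts 1/10 s, in which the tool goes at most 50 mm and 8.59 degrees, less where a joint would pass 70% of its speed; a pose out of reach is approached as far as the arm can. A call with a gripper value outside its range is refused whole. "jaw" is the finger opening in m, from 0 to 0.0881, set as the call begins (left out, the last holds). The fingers move at their own pace and stop on an object; the grip force is fixed at half the most. Time passes only in rows, so rows that do not move let the fingers close. It gives the time, the measured TCP pose, the force, the opening and the grip force at its end, in the units of the state.
- sense(): the state, without advancing time (a new reading comes with each control period).
- snapshot(name): name is "scene" or "top"; returns a dict with "color" (480x640x3 uint8, red, green, blue), "z_map" (480x640 float32, mm along the optical axis (not along the pixel's ray), 0 where there is no reading), "fovy" (degrees; the focal length in pixels is half the picture's height over the tangent of half this angle, whatever the lens; pixels are square), "cx", "cy" (the principal point, pixels), "pose" (4x4, takes a point from camera to world coordinates). Camera axes: x right, y down, z forward; pixel columns grow to the right and rows downward; lengths in mm; the calibration is good to about 2 mm. A picture is of the moment at which its call begins.
- hand_in(): hands the job in; it is judged then, once.
Trained networks look in a picture, given as the dict that the camera call returned (one of the last four; its "shot" number tells which), for a name from the list of things; names that differ only in an ending like _2 or _b are one class to them, and where a whole thing is asked for, a point or a joint stands for the part that bears it (a point fixed in the world has none). Each returns a list of dicts, best first, with "p" (0 to 1); they miss things now and then, are a little off and sometimes report something else, mostly with a low value. They report only what shows in the picture. A call takes as long as a camera call. They do not tell look-alikes from the thing itself.
- cut_out(name, picture): "region" (480x640 bool, what is visible of it) and "rect" ([left, top, right, bottom] in pixels, round what is visible of it).
- mark_of(name, picture): "position" ([column, row] in pixels: a listed point, or the origin of a listed thing).
The state is a dict: "clock": time; "joint_positions": joint angles; "dq": joint speeds; "tau": joint torques, N m; "tool_pos": TCP position; "eef_rot": TCP orientation; "force": force on the tool from outside, world axes, zero at the start; "moment": the same for the moment, N m; "finger_gap": finger opening in mm; "gripper_force": force on a finger pad.
Only numpy, scipy, OpenCV 4.12 (cv2) and the standard library are available. Lean on these libraries where they do the work, as an engineer would, in place of code of your own. Each camera call takes 0.05 s, during which the arm holds its last target. There are 200 camera calls.

### The job

Set the blue-nosed sensor cartridge down upright in the channel of the test dock, its nose facing the sprung brass probe. Then slide it along the channel against the probe, without ramming it, until its nose is hard against the grey stop block, and finish while still holding it pressed there: do not let go, because the spring would push it back out. Leave the orange-nosed cartridge standing where it is, and do not disturb the white blue-capped bottle or the beaker behind the dock.

Things in the scene. Friction and masses are not known exactly. Their poses are not given: they have to be found in the camera images.
- cartridge_blue: the cartridge to be tested: a white upright block 60 long (x) x 24 wide (y) x 48 high (z), 0.06 to 0.13 kg, with grey grip ribs on both sides, three small brass pads on top and a BLUE cap over the front 14 mm of its length (the nose). Origin: centre of its underside. +x points out of the nose, +z up. Grip it across its 24 mm width, on the upper half, so that the fingers clear the dock's rails
- blue_nose (a point): the centre of the small dark port in the blue front face, 30 mm ahead of the cartridge's origin and 26 mm above its underside
- cartridge_orange: a cartridge of the same shape and size with an ORANGE nose; it is to be left alone. Origin: centre of its underside
- dock: the test dock, fixed, at varying place and yaw: aluminium plate 170 (x) x 84 (y) x 10 mm. Origin: centre of its underside. +x: push direction, to stop block and probe. Two grey rails along x (x = -75 to +33 mm) make a channel 28 mm wide, open above and at -x; its floor is the plate's top (z = 10 mm). Rails 12 mm high (top at z = 22), 8 mm thick (outer faces y = +-22)
- dock_stop: the grey stop block at the +x end of the channel, 20 x 60 x 42 mm, part of the dock; its flat face at dock x = +33 mm, from z = 10 to 52 mm, is the hard stop for the cartridge's nose. The steel spring housing sticks out behind it. Origin: same as the dock's
- probe (a joint): travel of the sprung brass probe, in m: 0 = fully out, 12 mm proud of the stop face; about 0.012 = pushed in flush with the stop face by a cartridge that is home. The spring pushes back with 3 N when out and 5.4 N when flush, and returns the probe when let go
- probe_tip (a point): centre of the end of the brass probe, a rod 9 mm across along the middle of the channel, 26 mm above its floor; when out, at dock x = +21 mm
- dock_seat (a point): point on the channel floor, mid-width, at dock x = -28 mm: a cartridge set down with its origin here and nose to +x stands 19 mm clear of the probe. The upper 5 mm of the rails flare outwards at 45 degrees as a lead-in (38 mm wide at the top)
- dock_home (a point): point on the channel floor, at dock x = +3 mm: where the cartridge's origin is when its nose is against the stop
- bottle_std: white bottle with a blue cap behind the dock, 50 mm across, 105 mm high, a bystander
- beaker: clear beaker behind the dock, 54 mm across, 70 mm high, a bystander
Mind the look-alikes: they are no part of the job. What is shaped like the cartridge_blue but brown or turquoise is not meant.

How it is judged:
By the outcome, as a careful person would: the job done as asked, in the order asked, and still so for the second after the job is handed in, while the arm keeps its last pose, push and grip.
It also fails if it takes over 51 s, if anything falls off the work surface, if the arm or the gripper's body presses on something with over 40 N, if the wrist force passes 120 N, or if a joint passes its speed limit or range.

## Working session

There is one attempt and no reset: what is moved stays moved. The work goes in short steps, Python scripts to look and compute and a tool call to move; the robot and the scene stay as the last step left them, time stands still between calls to the robot, and variables do not carry over. Pictures are saved under pics/ and viewed, at most 10 in all, crops included, and the job is handed in when it is done.

Besides the shell and the picture viewer there is one more tool, called after ">>>" in YAML: its name, and indented under it one key for each argument. jog_arm: Moves the arm, as the interface text tells. Its arguments: {"type":"object","properties":{"deltas":{"type":"array","items":{"type":"array","items":{"type":"number"}}},"jaw":{"type":"number"}},"required":["deltas"]}

```bash
mkdir -p pics
cat > h.py <<'E'
import numpy as np, cv2
from rig import *
def ray(p,c,r):
    f=240/np.tan(np.radians(p["fovy"])/2); return np.array([(c-p["cx"])/f,(r-p["cy"])/f,1.0])
def at_z(p,c,r,z):
    T=np.array(p["pose"]); d=T[:3,:3]@ray(p,c,r); o=T[:3,3]; return o+d*(z-o[2])/d[2]
def cloud(p):
    f=240/np.tan(np.radians(p["fovy"])/2); v,u=np.mgrid[:480,:640]; Z=p["z_map"]
    P=np.stack([(u-p["cx"])/f*Z,(v-p["cy"])/f*Z,Z],-1); T=np.array(p["pose"])
    W=P@T[:3,:3].T+T[:3,3]; W[Z==0]=np.nan; return W
E
python3 - <<'E'
from h import *
print(finger_overhang, sense())
for n in("scene","top"):
    p=snapshot(n); cv2.imwrite(f"pics/{n}.png",p["color"][:,:,::-1]); print(n,np.array(p["pose"]).round(3).tolist(),p["fovy"])
    for k in("cartridge_blue","cartridge_orange","dock","bottle_std","beaker"):
        print(k,[(round(d["p"],2),np.array(d["rect"]).round().tolist()) for d in cut_out(k,p)])
    for k in("blue_nose","cartridge_blue","probe_tip","dock_seat","dock_home","dock"):
        print(k,[(round(d["p"],2),np.array(d["position"]).round(1).tolist()) for d in mark_of(k,p)])
E
```

```text
11.0 {'clock': 0.0, 'joint_positions': array([-7.78014618e+01,  1.51670800e+01,  9.19782393e+01,  5.89882751e-04,
        7.29790780e+01, -2.11472644e+00]), 'dq': array([ 0.09011682, -0.09323607,  0.03753479, -0.04761511, -0.06948106,
       -0.01477091]), 'tau': array([-2.93675563e-03, -5.02116537e+01, -3.56877494e+01,  7.25674862e-02,
        2.92725535e-02, -2.13845528e-04]), 'tool_pos': array([ 166.71442226, -653.32112549,  215.84093151]), 'eef_rot': array([[ 9.68959290e-01,  2.47219928e-01, -4.49140018e-04],
       [ 2.47220319e-01, -9.68956966e-01,  2.12420136e-03],
       [ 8.99475575e-05, -2.16930118e-03, -9.99997643e-01]]), 'force': array([-0.53161829, -0.39714402,  0.03413606]), 'moment': array([ 0.0079801 , -0.01313058, -0.0122831 ]), 'gripper_force': 0.0, 'finger_gap': 88.04524731565783}
scene [[0.529, -0.41, 0.743, -486.461], [-0.848, -0.246, 0.469, -969.726], [-0.01, -0.878, -0.478, 704.606], [0.0, 0.0, 0.0, 1.0]] 42.729523981214946
cartridge_blue [(0.88, [314.0, 320.0, 338.0, 359.0]), (0.84, [360.0, 293.0, 393.0, 328.0]), (0.83, [258.0, 269.0, 285.0, 304.0])]
cartridge
[... 820 characters left out ...]
 (0.8, [392.0, 289.0, 432.0, 313.0]), (0.62, [342.0, 305.0, 382.0, 334.0]), (0.58, [384.0, 353.0, 406.0, 389.0])]
cartridge_orange [(0.88, [210.0, 275.0, 228.0, 305.0])]
dock [(0.7, [261.0, 179.0, 354.0, 269.0]), (0.54, [283.0, 300.0, 298.0, 334.0])]
bottle_std [(0.95, [260.0, 101.0, 287.0, 140.0])]
beaker [(0.94, [314.0, 120.0, 348.0, 157.0])]
blue_nose [(0.83, [288.1, 295.5]), (0.72, [393.1, 352.8]), (0.68, [376.2, 314.4]), (0.57, [428.0, 302.3]), (0.39, [222.5, 291.4])]
cartridge_blue [(0.75, [360.5, 318.7]), (0.59, [291.0, 318.7]), (0.59, [389.3, 368.2])]
probe_tip [(0.61, [320.8, 213.0])]
dock_seat [(0.95, [296.4, 234.4])]
dock_home [(0.85, [311.8, 222.7])]
dock [(0.91, [307.7, 226.2])]
```

View pics/scene.png

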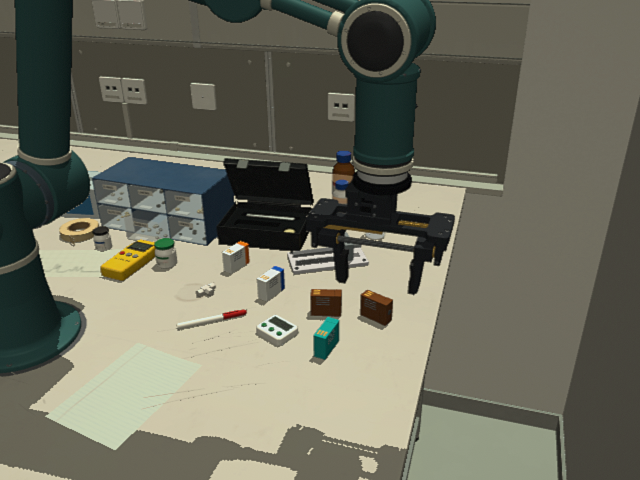

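View pics/top.png

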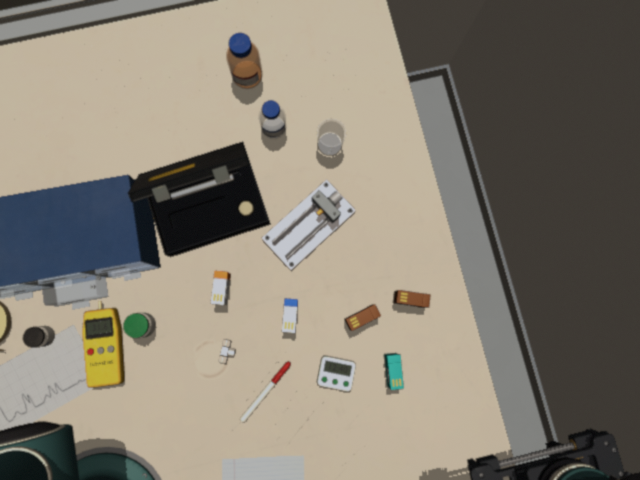

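The scene picture shows the blue-nosed cartridge at about (271,283), orange at (235,258) and the dock at (327,259). In the top view the blue cartridge is at (290,315), nose toward the image top. The dock is at (308,226), with its stop to the upper right at (325,205).

Run:
```python
from h import *
p=snapshot("top"); W=cloud(p); c=p["color"].astype(int)
np.savez("top.npz",W=W,c=p["color"])
def rect(m,lab):
    P=W[m][:,:2].astype(np.float32); r=cv2.minAreaRect(P); print(lab,m.sum(),np.round(r[0],1),np.round(r[1],1),round(r[2],2),"z",np.nanmedian(W[m][:,2]).round(1)); return r
v,u=np.mgrid[:480,:640]; z=W[...,2]
box=lambda a,b,cc,d:(u>=a)&(u<=cc)&(v>=b)&(v<=d)
m=box(278,290,304,340)&(z>40)&(z<56); rect(m,"cart top")
bl=m&(c[...,2]>c[...,0]+50); print("blue centroid",W[bl].mean(0).round(1), "white",W[m&~bl].mean(0).round(1))
b=box(255,175,362,275)
print("dock hist",np.histogram(z[b],bins=np.arange(-6,70,4)))
rect(b&(z>5)&(z<70),"dock all"); rect(b&(z>46)&(z<58),"stop"); 
mr=b&(z>17)&(z<27)
n,l,s,_=cv2.connectedComponentsWithStats(mr.astype(np.uint8))
for i in range(1,n):
    if s[i,4]>40: rect(l==i,"rail")
for k,q,zz in(("dock_seat",(296.4,234.4),10),("dock_home",(311.8,222.7),10),("dock",(307.7,226.2),0),("probe",(320.8,213),36),("blue_org",(291,318.7),0),("nose",(288.1,295.5),26)):
    print(k,at_z(p,*q,zz).round(1))
I=p["color"][170:345,255:375,::-1]; cv2.imwrite("pics/crop.png",cv2.resize(I,None,fx=3.4,fy=3.4,interpolation=cv2.INTER_CUBIC))
```

```text
cart top 459 [ 357.7 -320.3] [24.6 59.9] 86.44 z 48.4
blue centroid [ 380.8 -321.5   48.9] white [ 352.1 -320.2   48.3]
dock hist (array([ 670, 4336, 1607, 1057, 1564,  234,  281,  182,   26,  110,  163,
         67,   77,  123,  292,   78,    1,    0]), array([-6, -2,  2,  6, 10, 14, 18, 22, 26, 30, 34, 38, 42, 46, 50, 54, 58,
       62, 66]))
dock all 4366 [ 531.  -350.2] [193.1 203.6] 2.29 z 12.0
stop 493 [ 566.6 -329.3] [ 88.  157.1] 2.25 z 51.7
rail 245 [ 528.9 -323.1] [ 10.1 108.2] 42.94 z 21.4
rail 239 [ 506.8 -345. ] [ 18.9 108. ] 43.1 z 20.9
dock_seat [ 509.7 -328.1   10. ]
dock_home [ 533.  -356.8   10. ]
dock [ 527.6 -349.2    0. ]
probe [ 547.7 -372.8   36. ]
blue_org [ 351.2 -322.5    0. ]
nose [ 393.5 -316.4   26. ]
```

View pics/crop.png

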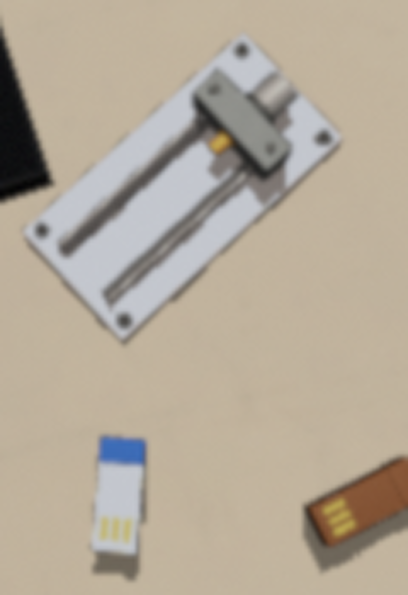

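Run:
```python
from h import *
p=snapshot("top"); W=cloud(p)
C=np.array([at_z(p,c,r,10)[:2] for c,r in((327.9,180.3),(355.6,210.3),(291.2,270.6),(261.8,238.2))])
print(C.round(1),"ctr",C.mean(0).round(1)); 
ax=(C[0]+C[1]-C[2]-C[3])/2; print("len",np.linalg.norm(ax),"yaw",np.degrees(np.arctan2(ax[1],ax[0])), "wid",np.linalg.norm((C[0]+C[3]-C[1]-C[2])/2))
o=C.mean(0)
for yaw in(-47,):
    a=np.radians(yaw);X=np.array([np.cos(a),np.sin(a)]);Y=np.array([-X[1],X[0]])
    D=W[...,:2]-o; x=D@X;y=D@Y;z=W[...,2]
    pl=(abs(x)<100)&(abs(y)<60)
    # plate edges using whitish colour & height
    col=p["color"].astype(int); bright=pl&(col.min(-1)>150)&(col[...,2]>=col[...,0]-8)&(z>6)&(z<15)
    r=cv2.minAreaRect(W[bright][:,:2].astype(np.float32)); print("plate",r)
    for s in(1,-1):
        m=pl&(z>19)&(z<25)&(y*s>8)&(y*s<28)&(x<30)&(x>-72)
        f=np.polyfit(x[m],y[m],1); print("rail",s,m.sum(),"slope deg",np.degrees(np.arctan(f[0])).round(2),"y mid",np.percentile(y[m],[3,50,97]).round(1),"x",x[m].min().round(1),x[m].max().round(1))
    m=pl&(z>48)&(z<56); print("stop x",np.percentile(x[m],[2,50,98]).round(1),"y",np.percentile(y[m],[1,50,99]).round(1),m.sum(),np.median(z[m]))
```

```text
[[ 616.7 -385.7]
 [ 559.5 -440.1]
 [ 440.7 -320.3]
 [ 500.7 -262.8]] ctr [ 529.4 -352.2]
len 168.85863670562554 yaw -45.93823532321814 wid 81.03731392627078
plate ((530.7042236328125, -350.2920837402344), (83.11695098876953, 168.26071166992188), 44.17414855957031)
rail 1 182 slope deg 0.89 y mid [16.2 20.2 23.5] x -72.0 29.7
rail -1 168 slope deg 1.56 y mid [-20.8 -17.1 -12.7] x -71.0 29.4
stop x [-65.9  41.3  55.5] y [-26.1   4.5  58.5] 374 52.264188912186796
```

Run:
```python
from h import *
W=np.load("top.npz")["W"]; z=W[...,2]
def fr(o,yaw):
    a=np.radians(yaw);X=np.array([np.cos(a),np.sin(a)]);Y=np.array([-X[1],X[0]]);D=W[...,:2]-np.array(o);return D@X,D@Y
x,y=fr((530.7,-350.6),-45.85)
m=(x>-80)&(x<55)&(abs(y)<115)&(z>62); print(m.sum()); 
if m.any(): print(np.percentile(x[m],[0,50,100]),np.percentile(y[m],[0,50,100]),np.percentile(z[m],[50,100]))
x,y=fr((357.7,-320.3),-3.6)
m=(abs(x)<20)&(abs(y)>14)&(abs(y)<75)&(z>12);print("near cart",m.sum(),y[m][:5])
m=(abs(x)<50)&(abs(y)<110)&(z>52);print("tall",m.sum(),z[m][:5])
m=(x>-100)&(x<300)&(abs(y)<250);print("max z on area",np.nanmax(z[m]))
s=sense();R=s["eef_rot"];print((R.T@(np.array([357.7,-320.3,150])-s["tool_pos"])).round(1))
```

```text
0
near cart 0 []
tall 9 [53.2097513  52.05925542 52.00025805 52.20313159 52.28014313]
max z on area 189.1761150665526
[ 267.4 -276.2   67.1]
```

>>> jog_arm:
  deltas:
    - [0.02,-0.02,0,0,0,0]
    - [0.03,-0.031,0,0,0,0]
    - [0.03,-0.031,0,0,0,0]
    - [0.03,-0.031,0,0,0,0]
    - [0.03,-0.031,0,0,0,0]
  jaw: 0.05

```text
clock: 1.8
tool_pos: [267.5, -478.5, 217.2]
eef_rot: [[0.969, 0.247, 0.0], [0.247, -0.969, -0.0], [0.0, 0.0, -1.0]]
force: [1.2, 0.2, 0.4]
finger_gap: 51.2
gripper_force: 0.0
```

>>> jog_arm:
  deltas:
    - [0.03,-0.031,0,0,0,0]
    - [0.03,-0.031,0,0,0,0]
    - [0.03,-0.031,0,0,0,0]
    - [0.02,-0.02,0,0,0,0]
    - [0.015,-0.015,0,0,0,0]

```text
clock: 2.3
tool_pos: [357.2, -323.1, 217.4]
eef_rot: [[0.969, 0.249, 0.001], [0.249, -0.969, -0.0], [0.001, 0.0, -1.0]]
force: [0.6, 1.1, -0.4]
finger_gap: 49.9
gripper_force: 0.0
```

>>> jog_arm:
  deltas:
    - [0,0,0,0,0,0.104]
    - [0,0,0,0,0,0.104]
    - [0,0,0,0,0,0.104]
    - [0,0,0,0,0,0]
    - [0,0,0,0,0,0]

```text
clock: 2.8
tool_pos: [356.4, -325.0, 217.2]
eef_rot: [[0.998, -0.06, 0.0], [-0.06, -0.998, -0.0], [0.0, 0.0, -1.0]]
force: [0.2, -0.3, 0.1]
finger_gap: 50.2
gripper_force: 0.0
```

```bash
cat >> h.py <<'E'
def go(t,yaw):
    s=sense();R=s["eef_rot"]; print("t",round(s["clock"],2),"pos",s["tool_pos"].round(1),"yaw",np.degrees(np.arctan2(R[1,0],R[0,0])).round(2),"tilt",R[:2,2].round(4),"gap",round(s["finger_gap"],1),"gf",round(s["gripper_force"],1),"F",s["force"].round(1),"q",s["joint_positions"].round(0))
    a=np.radians(yaw); G=np.array([[np.cos(a),np.sin(a),0],[np.sin(a),-np.cos(a),0],[0,0,-1]]).T.T
    from scipy.spatial.transform import Rotation as Ro
    print("tool delta mm",(R.T@(np.array(t)-s["tool_pos"])).round(1),"rotvec",Ro.from_matrix(R.T@G).as_rotvec().round(4))
E
python3 -c "
from h import *
go((357.7,-320.3,150),-3.6)"
```

```text
t 2.8 pos [ 356.4 -325.   217.2] yaw -3.43 tilt [ 0.0001 -0.0001] gap 50.2 gf 0.0 F [ 0.2 -0.3  0.1] q [-45.  -6. 115.   0.  71.  48.]
tool delta mm [ 1.  -4.8 67.2] rotvec [ 0.0001 -0.0001  0.003 ]
```

>>> jog_arm:
  deltas:
    - [0.0012,-0.0047,0.03,0,0,0.003]
    - [0,0,0.04,0,0,0]
    - [0,0,0.04,0,0,0]
    - [0,0,0.03,0,0,0]
    - [0,0,0,0,0,0]

```text
clock: 3.3
tool_pos: [354.6, -317.3, 72.6]
eef_rot: [[0.998, -0.064, -0.007], [-0.064, -0.998, 0.007], [-0.007, -0.006, -1.0]]
force: [-0.6, 0.7, -0.4]
finger_gap: 50.4
gripper_force: 0.0
```

Run:
```python
from h import *
go((357.7,-320.3,28),-3.6)
p=snapshot("scene");cv2.imwrite("pics/s2.png",cv2.resize(p["color"][190:350,190:400,::-1],None,fx=3.5,fy=3.5,interpolation=cv2.INTER_CUBIC))
W=cloud(p)
c=p["color"].astype(int); z=W[...,2]
m=(abs(W[...,0]-357)<45)&(abs(W[...,1]+320)<28)&(z>45)&(z<52); r=cv2.minAreaRect(W[m][:,:2].astype(np.float32));print("cart top (scene cam)",m.sum(),r)
a=np.radians(-45.85);X=np.array([np.cos(a),np.sin(a)]);Y=np.array([-X[1],X[0]]);D=W[...,:2]-np.array([530.7,-350.6]);x=D@X;y=D@Y
for s in(1,-1):
    m=(z>19)&(z<24)&(y*s>8)&(y*s<28)&(x<30)&(x>-72);print("rail",s,m.sum(),np.percentile(y[m],[3,50,97]).round(1),np.degrees(np.polyfit(x[m],y[m],1)[0]).round(2))
m=(abs(x)<80)&(abs(y)<35)&(z>30)&(z<56);print("stop",m.sum(),np.percentile(x[m],[3,50,97]).round(1),np.percentile(y[m],[3,50,97]).round(1))
```

```text
t 3.3 pos [ 354.6 -317.3   72.6] yaw -3.65 tilt [-0.0069  0.0068] gap 50.4 gf 0.0 F [-0.6  0.7 -0.4] q [-45.   2. 123.  -0.  55.  49.]
tool delta mm [ 3.6  3.1 44.6] rotvec [-0.0064  0.0073 -0.0009]
cart top (scene cam) 177 ((356.0908203125, -321.6732482910156), (27.546945571899414, 62.78023910522461), 88.56008911132812)
rail 1 63 [10.2 17.  22.1] -0.34
rail -1 62 [-26.  -22.3 -18. ] -0.3
stop 316 [26.4 42.9 73.9] [-32.8  -9.8  23.1]
```

View pics/s2.png

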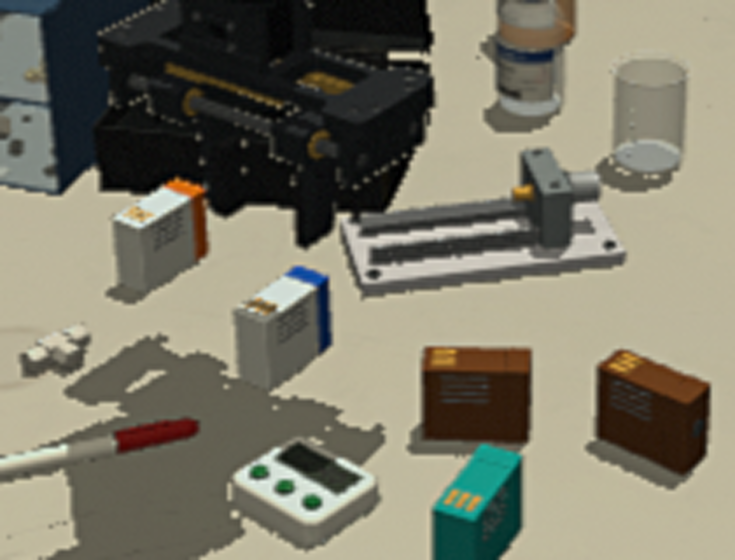

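The crop shows the blue cartridge at crop (283,320), with the open fingers behind and above it at (310,240) and (225,205). I'll check whether the fingers are where the reading says.

Run:
```python
from h import *
go((357.7,-320.3,28),-3.6)
s=sense();R=s["eef_rot"]
for n in("scene","top"):
    p=snapshot(n);T=np.array(p["pose"]);f=240/np.tan(np.radians(p["fovy"])/2)
    for sy in(-34,34):
        w=s["tool_pos"]+R@np.array([0,sy,11]);q=T[:3,:3].T@(w-T[:3,3]);print(n,w.round(1),"px",(q[:2]/q[2]*f+[p["cx"],p["cy"]]).round(1))
    if n=="scene":
        W=cloud(p);print("finger tip world",W[(190+230//3.5).__int__(),int(190+312/3.5)].round(1),W[int(190+200/3.5),int(190+225/3.5)].round(1))
    else: cv2.imwrite("pics/t2.png",cv2.resize(p["color"][200:420,180:440,::-1],None,fx=2.6,fy=2.6))
```

```text
t 3.35 pos [ 356.3 -318.9   75.2] yaw -3.67 tilt [-0.0038  0.0038] gap 50.1 gf 0.0 F [ 0.1  0.  -0.9] q [-45.   2. 123.   0.  55.  49.]
tool delta mm [ 1.7  1.5 47.2] rotvec [-0.0035  0.004  -0.0012]
scene [ 358.4 -284.9   64.4] px [255.4 260.9]
scene [ 354.  -352.8   64.1] px [281.4 271. ]
finger tip world [ 345.2 -355.2  106. ] [ 347.8 -292.3  104.3]
top [ 358.4 -284.9   64.4] px [269.  314.4]
top [ 354.  -352.8   64.1] px [307.4 317.9]
```

View pics/t2.png

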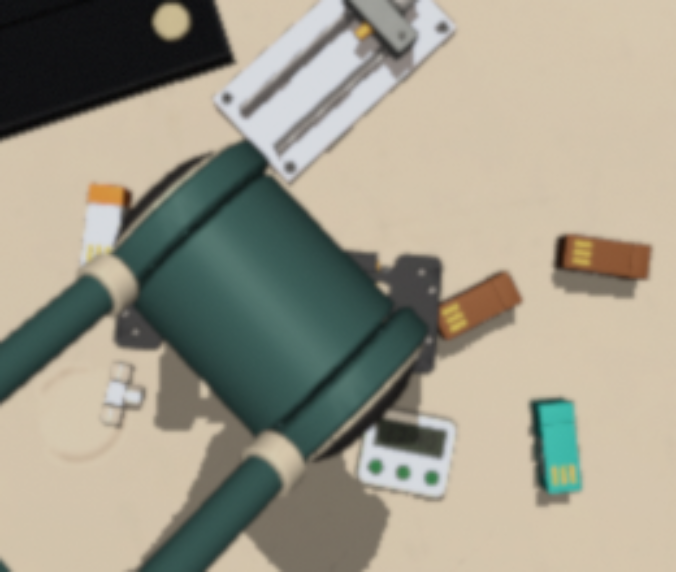

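Run:
```python
from h import *
go((357.7,-320.3,28),-3.6)
p=snapshot("scene");W=cloud(p);cv2.imwrite("pics/s3.png",cv2.resize(p["color"][210:320,210:330,::-1],None,fx=5,fy=5,interpolation=cv2.INTER_CUBIC))
m=(abs(W[...,0]-352)<22)&((abs(W[...,1]+357)<20)|(abs(W[...,1]+282)<20))&(W[...,2]>50)
m[:, :230]=False
print(m.sum(),np.percentile(W[m][:,2],[0,2,10,50]))
v,u=np.nonzero(m)
for c in range(u.min(),u.max(),4):
    k=u==c
    if k.any(): i=v[k].max(); print(c,i,W[i,c].round(0))
```

```text
t 3.45 pos [ 358.7 -321.3   78.5] yaw -3.7 tilt [ 0.0013 -0.0013] gap 49.9 gf 0.0 F [ 0.4  0.  -0.5] q [-45.   2. 123.   0.  55.  49.]
tool delta mm [-1.1 -1.  50.5] rotvec [ 0.0012 -0.0014 -0.0017]
3211 [ 97.73148244 107.03829287 131.9008002  263.10758301]
230 58 [ 351. -265.  471.]
234 84 [ 359. -263.  424.]
238 215 [ 331. -271.  177.]
242 211 [ 332. -282.  188.]
246 221 [ 336. -287.  166.]
250 238 [ 353. -279.  118.]
254 248 [ 353. -288.   98.]
258 248 [ 355. -296.   99.]
262 245 [ 367. -298.  102.]
266 224 [ 331. -339.  176.]
270 216 [ 339. -343.  190.]
274 221 [ 331. -358.  187.]
278 257 [ 347. -351.   99.]
282 256 [ 352. -357.  101.]
286 253 [ 362. -360.  104.]
290 212 [ 369. -368.  192.]
```

View pics/s3.png

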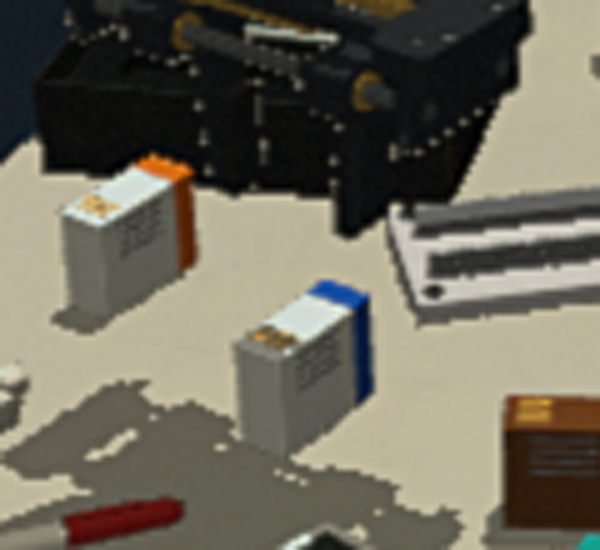

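Run:
```python
from h import *
print(finger_overhang)
p=snapshot("scene");T=np.array(p["pose"]);f=240/np.tan(np.radians(p["fovy"])/2)
pr=lambda w:(lambda q:(q[:2]/q[2]*f+[p["cx"],p["cy"]]).round(1))(T[:3,:3].T@(np.array(w,float)-T[:3,3]))
c=np.array([166.7,-653.3,215.8]);y=np.array([.247,-.969,0])
for sy in(-52,52):
    for dz in(-11,0,19): print(sy,dz,pr(c+y*sy+[0,0,dz]))
go((358,-320.5,28),-3.6)
W=cloud(p)
# finger end above table / vertical extents of gripper
for c in(279,281,283):
    print([W[r,c].round(0).tolist() for r in range(236,262,3)])
```

```text
11.0
-52 -11 [340.3 297.4]
-52 0 [340.4 291. ]
-52 19 [340.5 279.8]
52 -11 [411.9 309.5]
52 0 [412.4 303. ]
52 19 [413.3 291.5]
t 3.55 pos [ 359.4 -321.9   79.5] yaw -3.72 tilt [ 0.003 -0.003] gap 50.0 gf 0.0 F [-0.   0.6 -0.3] q [-45.   2. 123.  -0.  55.  49.]
tool delta mm [-1.6 -1.5 51.5] rotvec [ 0.0028 -0.0032 -0.002 ]
[[348.0, -356.0, 147.0], [345.0, -357.0, 142.0], [346.0, -356.0, 135.0], [344.0, -357.0, 130.0], [346.0, -356.0, 121.0], [345.0, -356.0, 115.0], [347.0, -354.0, 107.0], [346.0, -355.0, 101.0], [478.0, -257.0, -3.0]]
[[346.0, -362.0, 149.0], [346.0, -361.0, 143.0], [344.0, -362.0, 137.0], [345.0, -361.0, 130.0], [343.0, -362.0, 125.0], [348.0, -358.0, 115.0], [345.0, -360.0, 110.0], [491.0, -253.0, -3.0], [480.0, -261.0, -3.0]]
[[349.0, -364.0, 148.0], [350.0, -363.0, 142.0], [351.0, -362.0, 134.0], [349.0, -363.0, 129.0], [348.0, -363.0, 123.0], [353.0, -360.0, 113.0], [352.0, -360.0, 107.0], [492.0, -258.0, -2.0], [479.0, -267.0, -0.0]]
```

The fingertips show about 30 mm higher than the reading implies, at roughly TCP z+19. The first picture agrees with this. I'll descend in safe steps and measure again.

>>> jog_arm:
  deltas:
    - [0,0,0.02,0,0,0]
    - [0,0,0.02,0,0,0]
    - [0,0,0,0,0,0]
    - [0,0,0,0,0,0]
    - [0,0,0,0,0,0]

```text
clock: 4.05
tool_pos: [359.0, -321.5, 38.9]
eef_rot: [[0.998, -0.065, 0.002], [-0.065, -0.998, -0.002], [0.002, 0.002, -1.0]]
force: [0.1, 0.0, -1.1]
finger_gap: 50.1
gripper_force: 0.0
```

```bash
cat > tips.py <<'E'
from h import *
go((357.7,-320.3,28),-3.6)
p=snapshot("scene");W=cloud(p);c=p["color"].astype(int)
dark=(c.max(-1)<60)
t=sense()["tool_pos"];R=sense()["eef_rot"]
L=(W-t)@R
m=dark&(abs(L[...,0])<20)&(abs(L[...,1])>20)&(abs(L[...,1])<50)&(W[...,2]>8)&(L[...,2]>-70)&(L[...,2]<20)
for s in(1,-1):
    k=m&(L[...,1]*s>0)
    if k.any(): print("finger",s,k.sum(),"lowest z",np.percentile(W[k][:,2],[0,2,5]).round(1),"y med",np.median(L[k][:,1]).round(1),"x",np.percentile(L[k][:,0],[3,97]).round(1))
E
python3 tips.py
```

```text
t 4.05 pos [ 359.  -321.5   38.9] yaw -3.73 tilt [ 0.0022 -0.0022] gap 50.1 gf 0.0 F [ 0.1  0.  -1.1] q [-45.   5. 125.  -0.  50.  49.]
tool delta mm [-1.4 -1.1 10.9] rotvec [ 0.002  -0.0023 -0.0022]
finger 1 208 lowest z [61.1 62.6 65.6] y med 39.7 x [-12.4   8.2]
finger -1 235 lowest z [59.4 61.2 63.7] y med -27.3 x [-11.2   8. ]
```

>>> jog_arm:
  deltas:
    - [-0.001,-0.001,0.01,0,0,0]
    - [0,0,0.01,0,0,0]
    - [0,0,0.009,0,0,0]
    - [0,0,0,0,0,0]
    - [0,0,0,0,0,0]

```text
clock: 4.6
tool_pos: [356.5, -318.8, 7.3]
eef_rot: [[0.998, -0.065, -0.001], [-0.065, -0.998, 0.001], [-0.001, -0.001, -1.0]]
force: [-0.9, 0.1, -0.3]
finger_gap: 50.1
gripper_force: 0.0
```

```bash
python3 tips.py
```

```text
t 4.6 pos [ 356.5 -318.8    7.3] yaw -3.73 tilt [-0.0012  0.0012] gap 50.1 gf 0.0 F [-0.9  0.1 -0.3] q [-45.   8. 126.  -0.  47.  49.]
tool delta mm [  1.3   1.4 -20.7] rotvec [-0.0011  0.0013 -0.0023]
finger 1 211 lowest z [27.9 31.2 34.1] y med 39.2 x [-12.5   6.1]
finger -1 221 lowest z [27.3 33.7 35. ] y med -27.4 x [-12.9   7.2]
```

>>> jog_arm:
  deltas:
    - [0,0,0.005,0,0,0]
    - [0,0,0.005,0,0,0]
    - [0,0,0,0,0,0]
    - [0,0,0,0,0,0]
    - [0,0,0,0,0,0]

```text
clock: 5.15
tool_pos: [357.0, -319.4, -1.8]
eef_rot: [[0.998, -0.065, 0.0], [-0.065, -0.998, -0.0], [0.0, 0.0, -1.0]]
force: [-0.6, -0.5, 0.2]
finger_gap: 50.1
gripper_force: 0.0
```

>>> jog_arm:
  deltas:
    - [0,0,0,0,0,0]
    - [0,0,0,0,0,0]
    - [0,0,0,0,0,0]
    - [0,0,0,0,0,0]
    - [0,0,0,0,0,0]
  jaw: 0.015

```text
clock: 5.65
tool_pos: [357.0, -319.4, -1.8]
eef_rot: [[0.998, -0.065, 0.0], [-0.065, -0.998, -0.0], [0.0, 0.0, -1.0]]
force: [0.1, -0.3, 0.1]
finger_gap: 23.7
gripper_force: 30.0
```

>>> jog_arm:
  deltas:
    - [0,0,0,0,0,0]
    - [0,0,0,0,0,0]
    - [0,0,0,0,0,0]
    - [0,0,0,0,0,0]

```text
clock: 6.05
tool_pos: [357.1, -319.5, -1.8]
eef_rot: [[0.998, -0.065, 0.0], [-0.065, -0.998, -0.0], [0.0, 0.0, -1.0]]
force: [-0.9, -1.2, 1.2]
finger_gap: 24.2
gripper_force: 30.0
```

```bash
python3 tips.py
```

```text
t 6.05 pos [ 357.1 -319.5   -1.8] yaw -3.74 tilt [ 0.0002 -0.0002] gap 24.2 gf 30.0 F [-0.9 -1.2  1.2] q [-45.   9. 126.  -0.  45.  49.]
tool delta mm [  0.7   0.8 -29.8] rotvec [ 0.0002 -0.0002 -0.0024]
finger 1 170 lowest z [19.7 23.5 24.8] y med 27.2 x [-13.2   7.9]
finger -1 27 lowest z [38.  39.4 41. ] y med -22.0 x [-13.5   2.6]
```

>>> jog_arm:
  deltas:
    - [0,0,-0.01,0,0,0]
    - [0,0,-0.02,0,0,0]
    - [0,0,-0.02,0,0,0]
    - [0,0,-0.02,0,0,0]
    - [0,0,0,0,0,0]

```text
clock: 6.6
tool_pos: [358.8, -320.9, 71.2]
eef_rot: [[0.998, -0.065, 0.004], [-0.065, -0.998, -0.004], [0.004, 0.004, -1.0]]
force: [1.4, 0.8, -1.3]
finger_gap: 23.5
gripper_force: 30.0
```

>>> jog_arm:
  deltas:
    - [0.02,0,0,0,0,0]
    - [0.035,0,0,0,0,0]
    - [0.035,0,0,0,0,0]
    - [0.035,0,0,0,0,0]
    - [0.02,0,0,0,0,0]

```text
clock: 7.1
tool_pos: [503.6, -328.4, 67.0]
eef_rot: [[0.998, -0.064, 0.0], [-0.064, -0.998, 0.0], [0.0, -0.0, -1.0]]
force: [0.1, -0.5, -0.8]
finger_gap: 24.0
gripper_force: 30.0
```

>>> jog_arm:
  deltas:
    - [0,0,0,0,0,0.1]
    - [0,0,0,0,0,0.127]
    - [0,0,0,0,0,0.127]
    - [0,0,0,0,0,0.127]
    - [0,0,0,0,0,0.127]

```text
clock: 7.6
tool_pos: [500.8, -328.0, 66.6]
eef_rot: [[0.779, -0.627, -0.002], [-0.627, -0.779, 0.001], [-0.002, 0.0, -1.0]]
force: [0.1, -0.0, -1.3]
finger_gap: 23.6
gripper_force: 30.0
```

>>> jog_arm:
  deltas:
    - [0,0,0,0,0,0.127]
    - [0,0,0,0,0,0]
    - [0,0,0,0,0,0]
    - [0,0,0,0,0,0]
    - [0,0,0,0,0,0]

```text
clock: 8.1
tool_pos: [501.5, -328.7, 67.9]
eef_rot: [[0.697, -0.717, -0.0], [-0.717, -0.697, 0.0], [-0.0, 0.0, -1.0]]
force: [0.1, -0.8, -1.3]
finger_gap: 23.3
gripper_force: 30.0
```

```bash
cat > see.py <<'E'
from h import *
import sys
go((511.2,-330.5,60),-45.85)
p=snapshot("scene");W=cloud(p);z=W[...,2];c=p["color"].astype(int)
cv2.imwrite(f"pics/{sys.argv[1]}.png",cv2.resize(p["color"][180:290,260:400,::-1],None,fx=5,fy=5,interpolation=cv2.INTER_CUBIC))
a=np.radians(-45.85);X=np.array([np.cos(a),np.sin(a)]);Y=np.array([-X[1],X[0]]);D=W[...,:2]-np.array([530.7,-350.6]);x=D@X;y=D@Y
near=(abs(x)<110)&(abs(y)<40)&(z>9)&(z<130)
b=near&(c[...,2]>c[...,0]+50);q=lambda t:np.percentile(t,[3,50,97]).round(1)
print("blue",b.sum(),"x",q(x[b]),"y",q(y[b]),"z",q(z[b]))
for k in("blue_nose","probe_tip"): print(k,[(round(d["p"],2),np.array(d["position"]).round(1).tolist()) for d in mark_of(k,p)])
w=near&(c.min(-1)>100)&(z>24)&(x<25);w&=~b;print("white side",w.sum(),"x",q(x[w]),"y",q(y[w]),"z",q(z[w]),"slope",np.degrees(np.polyfit(x[w],y[w],1)[0]).round(2))
for s in(1,-1):
    m=(z>19)&(z<24)&(y*s>8)&(y*s<28)&(x<30)&(x>-72);print("rail",s,m.sum(),q(y[m]) if m.any() else 0)
E
python3 see.py a1
```

```text
t 8.1 pos [ 501.5 -328.7   67.9] yaw -45.78 tilt [-0.0002  0.0002] gap 23.3 gf 30.0 F [ 0.1 -0.8 -1.3] q [-36.  15. 109.   0.  56. 100.]
tool delta mm [ 8.1 -5.6  7.9] rotvec [0.     0.0003 0.0012]
blue 68 x [-14.4 -11.1  -6.9] y [-21.8 -17.6 -13.3] z [ 72.3  92.3 111.7]
blue_nose [(0.75, [392.5, 315.4]), (0.73, [333.1, 327.9]), (0.6, [322.7, 226.1]), (0.6, [341.7, 303.7])]
probe_tip [(0.57, [333.1, 247.7]), (0.38, [373.4, 234.3])]
white side 65 x [-65.1 -56.2  -4.9] y [-21.9 -16.7   3.4] z [ 68.   89.  117.6] slope -8.96
rail 1 65 [11.6 17.3 22.5]
rail -1 57 [-26.6 -22.1 -18.2]
```

View pics/a1.png

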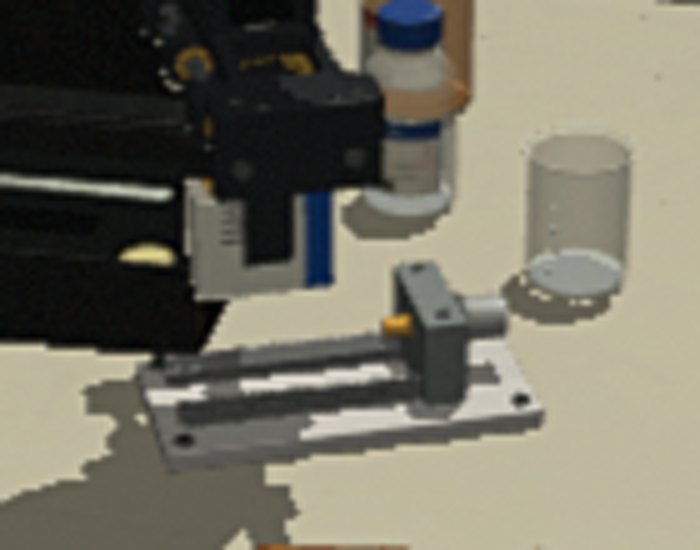

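The picture shows the blue cartridge held upright at crop (260,240). Its nose points to the brass probe at (398,323), and the dock is clear below.

>>> jog_arm:
  deltas:
    - [0.008,-0.0053,0.005,0,0,0.001]
    - [0,0,0.012,0,0,0]
    - [0,0,0.012,0,0,0]
    - [0,0,0.008,0,0,0]
    - [0,0,0,0,0,0]

```text
clock: 8.75
tool_pos: [509.2, -329.5, 28.4]
eef_rot: [[0.696, -0.718, -0.004], [-0.718, -0.696, 0.003], [-0.005, 0.001, -1.0]]
force: [-0.5, 0.3, -1.5]
finger_gap: 23.7
gripper_force: 30.0
```

>>> jog_arm:
  deltas:
    - [0,0,0,0,0,0]
    - [0,0,0,0,0,0]
    - [0,0,0,0,0,0]

```text
clock: 9.05
tool_pos: [511.5, -331.2, 31.8]
eef_rot: [[0.696, -0.718, 0.001], [-0.718, -0.696, -0.001], [0.001, -0.0, -1.0]]
force: [-0.1, 0.5, -0.9]
finger_gap: 23.5
gripper_force: 30.0
```

```bash
python3 see.py a2
```

```text
t 9.05 pos [ 511.5 -331.2   31.8] yaw -45.91 tilt [ 0.001  -0.0007] gap 23.5 gf 30.0 F [-0.1  0.5 -0.9] q [-35.  18. 109.   0.  53. 101.]
tool delta mm [ -0.6  -0.3 -28.2] rotvec [-0.0002 -0.0012 -0.0011]
blue 68 x [-7.  -3.2  0.9] y [-16.4 -13.3  -9.8] z [36.1 56.1 74.4]
blue_nose [(0.95, [392.4, 311.6]), (0.79, [342.6, 304.7]), (0.71, [329.8, 240.5]), (0.63, [331.2, 327.4])]
probe_tip [(0.42, [334.2, 245.8])]
white side 73 x [-56.4 -49.  -13.4] y [-16.  -12.1  10.7] z [34.  58.9 82. ] slope -14.66
rail 1 28 [ 9.6 16.9 22.3]
rail -1 68 [-26.4 -22.8 -19. ]
```

View pics/a2.png

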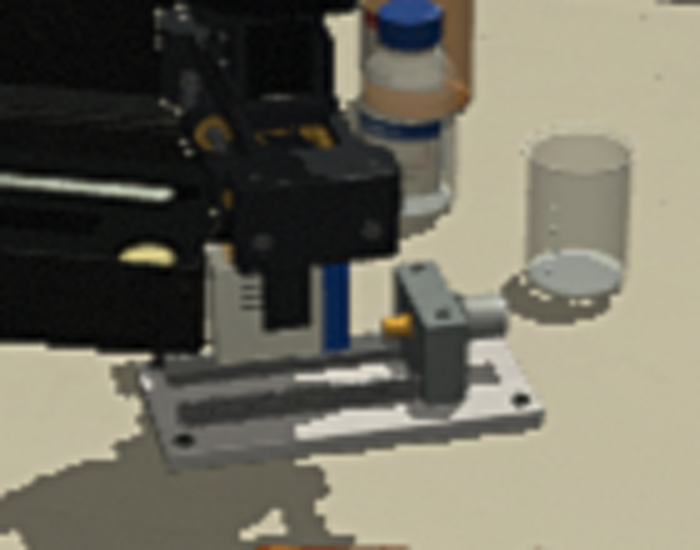

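The cartridge at crop (280,305) sits centred above the channel, clear of the rails, with its nose short of the probe. Lowering it gently now.

>>> jog_arm:
  deltas:
    - [0,0,0.004,0,0,0]
    - [0,0,0.004,0,0,0]
    - [0,0,0.003,0,0,0]
    - [0,0,0.003,0,0,0]
    - [0,0,0,0,0,0]

```text
clock: 9.7
tool_pos: [510.5, -330.4, 16.2]
eef_rot: [[0.696, -0.718, -0.001], [-0.718, -0.696, 0.001], [-0.001, 0.0, -1.0]]
force: [-0.2, 0.5, -0.9]
finger_gap: 23.3
gripper_force: 30.0
```

>>> jog_arm:
  deltas:
    - [0,0,0.002,0,0,0]
    - [0,0,0.002,0,0,0]
    - [0,0,0.002,0,0,0]
    - [0,0,0,0,0,0]
    - [0,0,0,0,0,0]

```text
clock: 10.2
tool_pos: [511.0, -330.8, 11.0]
eef_rot: [[0.696, -0.718, -0.0], [-0.718, -0.696, 0.0], [-0.0, 0.0, -1.0]]
force: [0.1, -0.1, -1.6]
finger_gap: 23.8
gripper_force: 30.0
```

>>> jog_arm:
  deltas:
    - [0,0,0.001,0,0,0]
    - [0,0,0.001,0,0,0]
    - [0,0,0,0,0,0]
    - [0,0,0,0,0,0]

```text
clock: 10.6
tool_pos: [511.0, -330.8, 9.1]
eef_rot: [[0.696, -0.718, -0.0], [-0.718, -0.696, 0.0], [-0.0, 0.0, -1.0]]
force: [-0.2, 0.6, -0.3]
finger_gap: 23.7
gripper_force: 30.0
```

>>> jog_arm:
  deltas:
    - [0,0,0.0007,0,0,0]
    - [0,0,0,0,0,0]
    - [0,0,0,0,0,0]

```text
clock: 10.9
tool_pos: [511.0, -330.8, 8.4]
eef_rot: [[0.696, -0.718, -0.0], [-0.718, -0.696, 0.0], [-0.0, 0.0, -1.0]]
force: [0.4, -0.5, -0.8]
finger_gap: 23.4
gripper_force: 30.0
```

```bash
python3 see.py a3
```

```text
t 10.9 pos [ 511.  -330.8    8.4] yaw -45.9 tilt [-0.  0.] gap 23.4 gf 30.0 F [ 0.4 -0.5 -0.8] q [-35.  20. 110.  -0.  50. 101.]
tool delta mm [ -0.1  -0.3 -51.6] rotvec [ 0.      0.     -0.0009]
blue 51 x [-7.2 -3.2  0.9] y [-17.5 -13.5  -8.2] z [20.6 34.5 50.2]
blue_nose [(0.97, [341.3, 306.3]), (0.91, [391.4, 312.9]), (0.87, [325.9, 247.0]), (0.74, [314.2, 262.5]), (0.58, [332.1, 328.4])]
probe_tip [(0.3, [327.5, 259.5])]
white side 52 x [-55.9 -51.2 -11.1] y [-16.4 -12.5   9. ] z [24.7 48.8 58.3] slope -11.38
rail 1 20 [12.1 16.4 21.1]
rail -1 106 [-26.5 -20.9 -11.2]
```

View pics/a3.png

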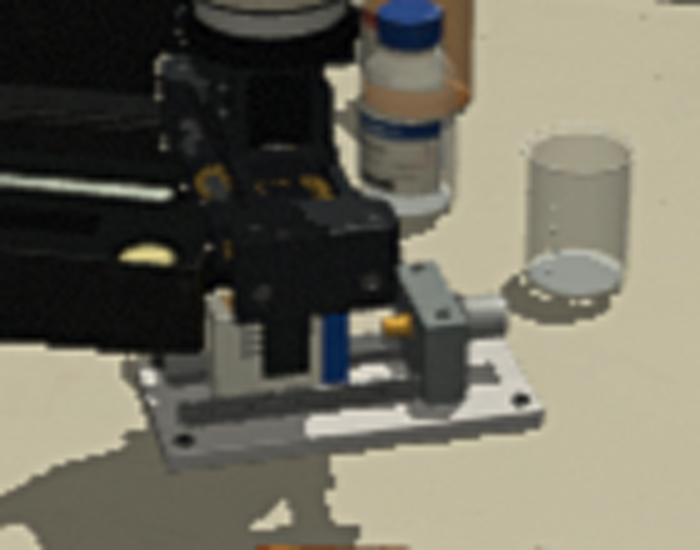

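The cartridge at crop (280,350) stands in the channel between the rails, with its nose facing the probe at (398,323). I'll feel for the floor in half-millimetre steps.

>>> jog_arm:
  deltas:
    - [0,0,0.0005,0,0,0]
    - [0,0,0,0,0,0]
    - [0,0,0,0,0,0]

```text
clock: 11.35
tool_pos: [511.1, -330.8, 8.3]
eef_rot: [[0.696, -0.718, 0.0], [-0.718, -0.696, -0.0], [0.0, -0.0, -1.0]]
force: [-1.0, 0.6, 3.7]
finger_gap: 23.8
gripper_force: 30.0
```

>>> jog_arm:
  deltas:
    - [0,0,0.0005,0,0,0]
    - [0,0,0,0,0,0]
    - [0,0,0,0,0,0]

```text
clock: 11.65
tool_pos: [511.1, -330.9, 8.3]
eef_rot: [[0.696, -0.718, 0.0], [-0.718, -0.696, -0.0], [0.0, -0.0, -1.0]]
force: [-3.7, 1.5, 5.9]
finger_gap: 23.3
gripper_force: 30.0
```

Floor contact came at the expected height. I'll ease the downward push and slide slowly.

>>> jog_arm:
  deltas:
    - [0,0,-0.0006,0,0,0]
    - [0.002,0,0,0,0,0]
    - [0.003,0,0,0,0,0]
    - [0.003,0,0,0,0,0]
    - [0.003,0,0,0,0,0]

```text
clock: 12.15
tool_pos: [518.2, -338.1, 8.3]
eef_rot: [[0.696, -0.718, -0.001], [-0.718, -0.696, 0.001], [-0.002, 0.0, -1.0]]
force: [-3.4, 3.7, 7.5]
finger_gap: 23.6
gripper_force: 30.0
```

>>> jog_arm:
  deltas:
    - [0.002,0,0,0,0,0]
    - [0.002,0,0,0,0,0]
    - [0.001,0,0,0,0,0]
    - [0,0,0,0,0,0]
    - [0,0,0,0,0,0]

```text
clock: 12.65
tool_pos: [521.9, -341.9, 8.3]
eef_rot: [[0.696, -0.718, -0.001], [-0.718, -0.696, 0.001], [-0.001, -0.0, -1.0]]
force: [-2.9, 2.1, 5.7]
finger_gap: 24.0
gripper_force: 30.0
```

>>> jog_arm:
  deltas:
    - [0.001,0,-0.0003,0,0,0]
    - [0.001,0,0,0,0,0]
    - [0.001,0,0,0,0,0]
    - [0.001,0,0,0,0,0]
    - [0.001,0,0,0,0,0]

```text
clock: 13.15
tool_pos: [524.2, -344.4, 8.3]
eef_rot: [[0.696, -0.718, -0.003], [-0.718, -0.696, 0.003], [-0.004, 0.0, -1.0]]
force: [-6.0, 6.3, 9.6]
finger_gap: 23.4
gripper_force: 30.0
```

>>> jog_arm:
  deltas:
    - [0.001,0,0,0,0,0]
    - [0.001,0,0,0,0,0]
    - [0.001,0,0,0,0,0]
    - [0.001,0,0,0,0,0]
    - [0,0,0,0,0,0]

```text
clock: 13.65
tool_pos: [526.9, -347.1, 8.3]
eef_rot: [[0.696, -0.718, -0.004], [-0.718, -0.696, 0.003], [-0.005, 0.0, -1.0]]
force: [-7.1, 6.5, 10.1]
finger_gap: 23.8
gripper_force: 30.0
```

>>> jog_arm:
  deltas:
    - [0.001,0,0,0,0,0]
    - [0.001,0,0,0,0,0]
    - [0.001,0,0,0,0,0]
    - [0,0,0,0,0,0]

```text
clock: 14.05
tool_pos: [528.7, -349.0, 8.3]
eef_rot: [[0.696, -0.718, -0.004], [-0.718, -0.696, 0.004], [-0.006, 0.0, -1.0]]
force: [-6.9, 7.0, 10.3]
finger_gap: 23.7
gripper_force: 30.0
```

```bash
python3 -c "
from h import *
go((532.8,-352.8,8.3),-45.85); s=sense(); a=np.radians(-45.9);X=np.array([np.cos(a),np.sin(a)]); print('slid',(s['tool_pos'][:2]-[511.1,-330.9])@X,'Fx',s['force'][:2]@X)"
```

```text
t 14.05 pos [ 528.7 -349.     8.3] yaw -45.91 tilt [-0.0041  0.0037] gap 23.7 gf 30.0 F [-6.9  7.  10.3] q [-36.  22. 106.   0.  52. 100.]
tool delta mm [ 5.6 -0.3 -0. ] rotvec [ 0.0003  0.0055 -0.001 ]
slid 25.26258311729074 Fx -9.797766496025842
```

>>> jog_arm:
  deltas:
    - [0.001,0,-0.0003,0,0,0]
    - [0.001,0,-0.0002,0,0,0]
    - [0.001,0,0,0,0,0]
    - [0.001,0,0,0,0,0]
    - [0,0,0,0,0,0]

```text
clock: 14.55
tool_pos: [531.3, -351.7, 8.3]
eef_rot: [[0.696, -0.718, -0.005], [-0.718, -0.696, 0.004], [-0.006, 0.0, -1.0]]
force: [-6.9, 6.7, 9.2]
finger_gap: 23.9
gripper_force: 30.0
```

>>> jog_arm:
  deltas:
    - [0.0007,0,0,0,0,0]
    - [0.0007,0,0,0,0,0]
    - [0,0,0,0,0,0]
    - [0,0,0,0,0,0]

```text
clock: 14.95
tool_pos: [531.7, -352.1, 8.3]
eef_rot: [[0.696, -0.718, -0.006], [-0.718, -0.696, 0.005], [-0.008, 0.0, -1.0]]
force: [-8.2, 8.6, 9.7]
finger_gap: 23.9
gripper_force: 30.0
```

>>> jog_arm:
  deltas:
    - [0.0007,0,0,0,0,0]
    - [0.0007,0,0,0,0,0]
    - [0,0,0,0,0,0]
    - [0,0,0,0,0,0]

```text
clock: 15.35
tool_pos: [531.6, -352.0, 8.3]
eef_rot: [[0.696, -0.718, -0.008], [-0.718, -0.696, 0.007], [-0.011, 0.001, -1.0]]
force: [-11.4, 12.1, 14.2]
finger_gap: 23.9
gripper_force: 30.0
```

```bash
cat > st.py <<'E'
from h import *
go((532.8,-352.8,8.3),-45.85); s=sense(); a=np.radians(-45.9);X=np.array([np.cos(a),np.sin(a)]); print('slid',(s['tool_pos'][:2]-[511.1,-330.9])@X,'Fx',s['force'][:2]@X)
E
python3 st.py
```

```text
t 15.35 pos [ 531.6 -352.     8.3] yaw -45.92 tilt [-0.0078  0.0071] gap 23.9 gf 30.0 F [-11.4  12.1  14.2] q [-36.  23. 106.   0.  52. 100.]
tool delta mm [ 1.4 -0.3  0. ] rotvec [ 0.0007  0.0106 -0.0012]
slid 29.47282374312835 Fx -16.619793526843047
```

>>> jog_arm:
  deltas:
    - [0,0,-0.0002,0,0.005,0]
    - [0,0,-0.0002,0,0.005,0]
    - [0.0003,0,0,0,0,0]
    - [0,0,0,0,0,0]
    - [0,0,0,0,0,0]

```text
clock: 15.85
tool_pos: [531.9, -352.3, 8.3]
eef_rot: [[0.696, -0.718, -0.001], [-0.718, -0.696, -0.0], [-0.001, 0.001, -1.0]]
force: [-9.3, 10.4, 11.4]
finger_gap: 23.6
gripper_force: 30.0
```

```bash
python3 st.py; python3 see.py a4 | grep -E "blue|white"
```

```text
t 15.85 pos [ 531.9 -352.3    8.3] yaw -45.91 tilt [-0.0008 -0.0001] gap 23.6 gf 30.0 F [-9.3 10.4 11.4] q [-36.  23. 106.  -0.  51. 100.]
tool delta mm [ 1.  -0.3 -0. ] rotvec [ 0.0007  0.0005 -0.0011]
slid 29.782358466736873 Fx -13.872848817766684
blue 54 x [22.7 27.  32.4] y [-17.4 -12.7  -9.3] z [19.5 34.5 50. ]
blue_nose [(0.95, [332.1, 327.2]), (0.74, [340.1, 244.8]), (0.62, [342.2, 305.2]), (0.58, [392.6, 314.3])]
white side 63 x [-29.9 -22.1  -8.7] y [-19.4 -10.9   9.9] z [24.9 48.8 64.6] slope -28.13
```

View pics/a4.png

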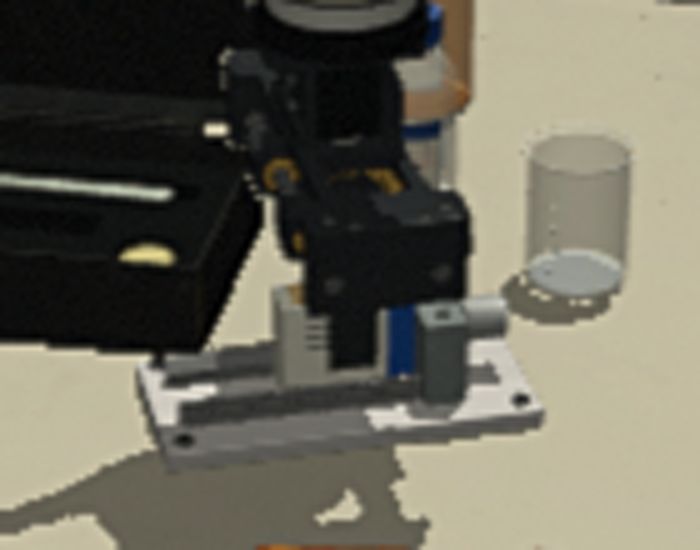

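The blue nose at crop (402,340) is up against the grey stop at (420,350), and the probe no longer shows. I'll add a little push to confirm it is a hard stop.

>>> jog_arm:
  deltas:
    - [0.0005,0,-0.0002,0,0.002,0]
    - [0.0005,0,0,0,0.001,0]
    - [0.0004,0,0,0,0,0]
    - [0,0,0,0,0,0]
    - [0,0,0,0,0,0]

```text
clock: 16.5
tool_pos: [531.9, -352.3, 8.3]
eef_rot: [[0.696, -0.718, -0.001], [-0.718, -0.696, -0.0], [-0.0, 0.001, -1.0]]
force: [-11.8, 13.3, 13.2]
finger_gap: 23.6
gripper_force: 30.0
```

>>> jog_arm:
  deltas:
    - [0,0,0,0,0,0]
    - [0,0,0,0,0,0]
    - [0,0,0,0,0,0]
    - [0,0,0,0,0,0]
    - [0,0,0,0,0,0]

```text
clock: 17.0
tool_pos: [531.9, -352.3, 8.2]
eef_rot: [[0.696, -0.718, -0.001], [-0.718, -0.696, -0.0], [-0.0, 0.001, -1.0]]
force: [-11.0, 13.0, 13.3]
finger_gap: 23.9
gripper_force: 30.0
```

```bash
python3 st.py; python3 see.py a5 | grep -E "blue|white"
```

```text
t 17.0 pos [ 531.9 -352.3    8.2] yaw -45.91 tilt [-0.0008 -0.0004] gap 23.9 gf 30.0 F [-11.   13.   13.3] q [-36.  23. 106.  -0.  51. 100.]
tool delta mm [ 1.  -0.3 -0.1] rotvec [ 0.0009  0.0003 -0.0011]
slid 29.81480367709152 Fx -16.992359221227158
blue 56 x [22.2 26.9 31.9] y [-16.7 -13.8  -8.7] z [20.2 34.4 48.4]
blue_nose [(0.89, [342.4, 249.0]), (0.87, [391.0, 314.0]), (0.84, [342.9, 304.2]), (0.66, [330.5, 328.7])]
white side 61 x [-27.2 -21.9  -9.2] y [-17.7 -11.7  10. ] z [27.  47.3 58.6] slope -57.81
```

The push rose from 14 to 17 N with no further travel, so the cartridge is against the hard stop, level and still held.

```bash
python3 -c "
from rig import *
print(hand_in())"
```

```text
the job is handed in; nothing more can be done
None
```

The blue-nosed cartridge is in the dock with its nose hard against the stop, still gripped and pressed with about 17 N, and the job was handed in at about 17 s; the orange cartridge, bottle and beaker were left alone, and I had to correct for fingertips that sat about 30 mm higher than the interface text says.

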